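# Shim the rocking vial heater

### The arm

A 6-joint arm with a two-finger parallel gripper is mounted at the origin on a cart in front of the work surface, level with it; the furniture and walls round the work are solid. World frame = base frame: x ahead of the robot, y to its left, z up, the work surface at z = 0. Lengths are in m, angles in rad, forces in N, time in s.
With the tool pointing down it reaches from about 0.275 to 0.75 m from the base axis. Payload 10.2 kg.
Tool frame: the origin (TCP) lies midway between the tips of the shut fingers; the grasp point (between the pads) lies 19 mm behind it (grasp_offset is the distance from the TCP to the grasp point, in m); z points along the fingers, y is the line along which they close (so a half turn about z gives the same grasp; the last joint's range is limited). The gripper opens to 88 mm and grips with 3 to 60 N. Pads are 18 mm wide; open, the fingers measure 123 mm over their backs; the gripper's body (75 mm by 187 mm) begins 45 mm behind the grasp point.
Start: joints at [-1.502, 0.313, 1.498, -0, 1.331, -0.223], TCP at [0.151, -0.503, 0.212] pointing down, gripper open.
Joint ranges: [-2.94, 2.94], [-0.97, 2.17], [0.19, 2.56], [-1.23, 4.37], [0.02, 3.11], [-2.88, 2.88]. Speed limits (rad/s): [2.39, 2.39, 3.01, 3.14, 3.14, 3.14].

### API

Orientations are given as a rotation vector (axis times angle).
In Python, from station import * gives the robot as it stands.
- The arm moves only by the tool arm_command, never from a script. Its argument "commands" is a list of rows, each a list of 3 entries, a list of its own where there are three numbers: the shift along the world's x, y, z in m, then the turn, a rotation vector about the world's x, y, z in degrees, then the closure in counts, from 0 (fully open) to 255 (shut). In form: [[[dx, dy, dz], [wx, wy, wz], hand], ...]. A call has 1 to 5 rows; each row is the pose to reach, as a shift and turn from the pose commanded when the call began; what a row does not reach only later rows make up. A row lasts 1/8 s, in which the tool goes at most 62.5 mm and 10.7 degrees, less where a joint would pass 70% of its speed; a pose out of reach is approached as far as the arm can. A call with a gripper value outside its range is refused whole. The fingers move at their own pace and stop on an object; "grip_force" is the grip in N (left out, the last holds). Time passes only in rows, so rows that repeat a pose let the fingers close. It gives the time, the measured TCP pose, the force, the opening and the grip force at its end, in the units of the state.
- read_state(): the state, without advancing time (a new reading comes with each control period).
- capture(name): name is "scene" or "top" or "wrist"; returns a dict with "frame" (400x640x3 uint8, red, green, blue), "fx", "fy", "cx", "cy" (pixels), "dist_coeffs" ([k1, k2, p1, p2, k3] as OpenCV has them; the pictures are not rectified), "pose" (4x4, takes a point from camera to world coordinates); the wrist camera has in their place "mount" (4x4, takes a point from camera to tool coordinates, whose origin is the TCP and whose axes are the flange's). Camera axes: x right, y down, z forward; pixel columns grow to the right and rows downward; lengths in m; the calibration is good to about 2 mm. A picture is of the moment at which its call begins: read the wrist's pose just before it. There is no depth.
- hand_in(): hands the job in; it is judged then, once.
The state is a dict: "t": time; "joints": joint angles; "qvel": joint speeds; "joint_efforts": joint torques, N m; "eef_pos": TCP position; "orientation": TCP orientation; "wrist_force": force on the tool from outside, world axes, zero at the start; "wrist_torque": the same for the moment, N m; "grip_width": finger opening in m; "grip_force": force on a finger pad.
Only numpy, scipy, OpenCV 4.12 (cv2) and the standard library are available. Lean on these libraries where they do the work, as an engineer would, in place of code of your own. Each camera call takes 0.05 s, during which the arm holds its last target. There are 200 camera calls.

### The job

The small block heater has lost the rubber foot under its front left corner (as seen from the robot) and rocks. Press that corner down with the fingertips to feel it rock, then push the black wedge along the bench, toe first, from the left under that corner until the corner is firmly supported, and finally press the same corner firmly again for a moment to prove that it no longer gives. Finish with the heater still level and in its place; pick nothing up, and leave the vials in the block and the things standing round it alone.

Things in the scene. Friction and masses are not known exactly. Their poses are not given: they have to be found in the camera images.
- heater: Box-shaped vial heater, white over grey, black panel on its front (-x), 170 mm deep (x), 200 mm wide (y), 2.4 kg, loose. Origin on the bench under its centre; x to its back, y to its left, z up. Case underside 12 mm, flat deck 70 mm above the bench; vials in the block at right and rear reach 107 mm. Three 12 mm rubber feet at x +-70, y +-85 mm; the front left one is missing.
- heater_corner (a point): Point to press: on the flat deck over the missing foot, 17 mm in from the front and left faces (heater x -68, y 83, z 70 mm). Unsupported, 2 to 4 N straight down tips it until the case edge meets the bench and this point is 9 to 10 mm lower; let go, the heater rocks back level. A test push of about 10 N shows whether it is held. Room for a fingertip 30 mm square.
- heater_gap (a point): Where the wedge goes in: lower edge of the heater's left face, 12 mm above the bench, near the front corner (heater x -65, y 100, z 12 mm). The wedge fills the gap when its toe is about 36 mm in from here along heater -y. Free, it slides at under 1 N; snug, it resists 4 to 5 N; pushed with over about 6 N it slides the heater along.
- wedge: Black solid rubber wedge, 90 mm long (y), 44 mm wide (x), 4 mm thick at its toe (-y end) rising evenly to 24 mm at its flat upright heel (+y end), 70 g, loose, flat on the bench left of the heater, toe towards it within about 15 degrees. Origin at the centre of its underside.
- wedge_toe (a point): Middle of the wedge's toe edge, on the bench (wedge frame y -45 mm).
- wedge_heel (a point): Middle of the wedge's flat heel face, 12 mm above the bench (wedge frame y 45 mm): where to push.
- vial_a: Sample vial, 24 mm across and 64 mm tall, standing loosely in a well of the heater's block. Origin at its foot. Not to be disturbed.
- vial_b: Second sample vial of the same size, in another well. Origin at its foot. Not to be disturbed.
- drop_bottle: Small capped bottle, 35 mm across, 70 mm tall, standing behind the wedge's path. Origin at its foot. Not to be disturbed.
- beaker: Glass beaker, 68 mm across, 90 mm tall, standing beside the heater's left side near the back. Origin at its foot. Not to be disturbed.
- timer: Small square bench timer, 66 x 62 x 21 mm, right of the heater. Origin under its centre. Not to be disturbed.
Mind the look-alikes: they are no part of the job. Leave any yellow look-alike of the wedge alone.

How it is judged:
By the outcome, as a careful person would: the job done as asked, in the order asked, and still so for the second after the job is handed in, with the robot touching nothing.
It also fails if it takes over 48 s, if anything falls off the work surface, if the arm or the gripper's body presses on something with over 40 N, if the wrist force passes 120 N, or if a joint passes its speed limit or range.

## Working session

There is one attempt and no reset: what is moved stays moved. The work goes in short steps, Python scripts to look and compute and a tool call to move; the robot and the scene stay as the last step left them, time stands still between calls to the robot, and variables do not carry over. Pictures are saved under pics/ and viewed, at most 10 in all, crops included, and the job is handed in when it is done.

Besides the shell and the picture viewer there is one more tool, called as name([rows], argument=value, ...), one row to a line, values as JSON. arm_command: Moves the arm, as the interface text tells. Its arguments: {"type":"object","properties":{"commands":{"type":"array"},"grip_force":{"type":"number"}},"required":["commands"]}

```bash
mkdir -p pics; ls; python3 - <<'E'
from station import *
import cv2
for n in ("top","scene"):
    c=capture(n); cv2.imwrite(f"pics/{n}0.png",c["frame"][:,:,::-1])
    import numpy as np; np.save(f"{n}0.npy",c,allow_pickle=True)
    print(n,c["fx"],c["fy"],c["cx"],c["cy"],c["dist_coeffs"],np.round(c["pose"],3).tolist())
s=read_state();print(s)
E
```

```text
pics
top 381.4787779842436 381.4787779842436 323.05202481742293 203.61594321113526 [-0.02036149  0.          0.          0.          0.        ] [[0.012, -0.973, 0.232, 0.442], [-1.0, -0.011, 0.006, 0.201], [-0.004, -0.232, -0.973, 0.93], [0.0, 0.0, 0.0, 1.0]]
scene 449.66961439277594 449.66961439277594 324.6731476116094 203.26349846472397 [-0.03729768  0.          0.          0.          0.        ] [[0.907, -0.27, 0.322, 0.289], [-0.42, -0.615, 0.667, -0.488], [0.018, -0.741, -0.672, 0.734], [0.0, 0.0, 0.0, 1.0]]
{'t': 0.1, 'joints': array([-1.50238038e+00,  3.13377477e-01,  1.49831287e+00, -1.29989875e-05,
        1.33098409e+00, -2.23423603e-01]), 'qvel': array([-3.78595577e-04, -2.04021354e-03, -8.61994431e-04,  1.68406160e-03,
       -1.48419699e-05,  1.14334870e-03]), 'joint_efforts': array([ 4.59110714e-03, -4.02805316e+01, -2.52643669e+01,  6.96099387e-02,
        3.41620250e-02, -5.38183804e-05]), 'eef_pos': array([ 0.15100708, -0.5025743 ,  0.21124495]), 'orientation': array([-3.10713691e+00, -4.56643246e-01, -1.11755930e-04]), 'wrist_force': array([-0.49181996, -0.25239463,  0.43780083]), 'wrist_torque': array([-0.03043991, -0.01574874,  0.01633016]), 'grip_force': 0.0, 'grip_width': 0.08810988832468604}
```

View pics/top0.png

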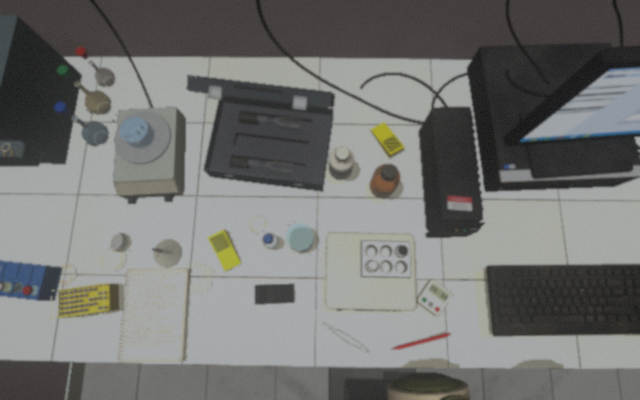

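View pics/scene0.png

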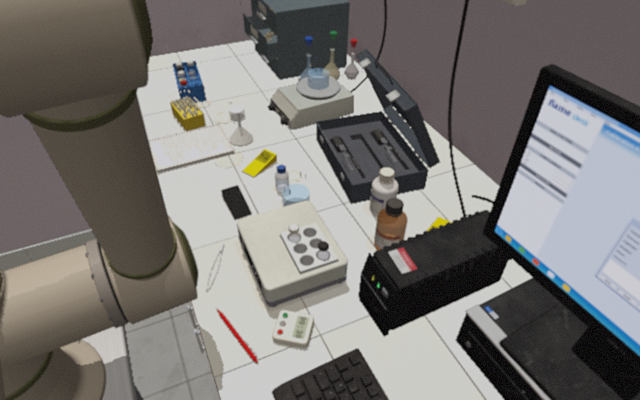

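The top view shows the black wedge at px (274,293), the heater at about (325–415, 233–310), the beaker at (301,237), the drop bottle at (269,241) and the timer at (433,296). In the scene view the wedge is at (236,201).

```bash
cat > h.py <<'E'
import numpy as np, cv2
def ray(c,uv,z,pose=None):
    K=np.array([[c["fx"],0,c["cx"]],[0,c["fy"],c["cy"]],[0,0,1]])
    p=cv2.undistortPoints(np.array(uv,float).reshape(-1,1,2),K,np.array(c["dist_coeffs"])).reshape(-1,2)
    P=c["pose"] if pose is None else pose
    d=np.c_[p,np.ones(len(p))]@P[:3,:3].T; o=P[:3,3]
    z=np.broadcast_to(z,(len(p),))
    return o+d*((z-o[2])/d[:,2])[:,None]
E
python3 - <<'E'
from h import *
c=np.load("top0.npy",allow_pickle=True).item(); f=c["frame"]
g=cv2.cvtColor(f,cv2.COLOR_RGB2GRAY)
m=np.zeros_like(g); m[270:318,240:312]=(g[270:318,240:312]<80)
cn=max(cv2.findContours(m,0,1)[0],key=cv2.contourArea)
b=cv2.boxPoints(cv2.minAreaRect(cn)); print("wedge box",b.tolist(), cv2.contourArea(cn))
print(np.round(ray(c,b,0.0),4).tolist(), np.round(ray(c,b,0.024),4).tolist())
# deck: bright warm-white vs bench
cv2.imwrite("pics/crop.png",cv2.resize(f[215:325,230:430,::-1],None,fx=4,fy=4,interpolation=cv2.INTER_CUBIC))
E
```

```text
wedge box [[256.0, 285.0], [292.0, 285.0], [292.0, 302.0], [256.0, 302.0]] 576.0
[[0.462, 0.3647, 0.0], [0.4631, 0.2786, 0.0], [0.4237, 0.2774, 0.0], [0.4226, 0.3627, 0.0]] [[0.4615, 0.3605, 0.024], [0.4626, 0.2766, 0.024], [0.4242, 0.2754, 0.024], [0.4231, 0.3585, 0.024]]
```

View pics/crop.png

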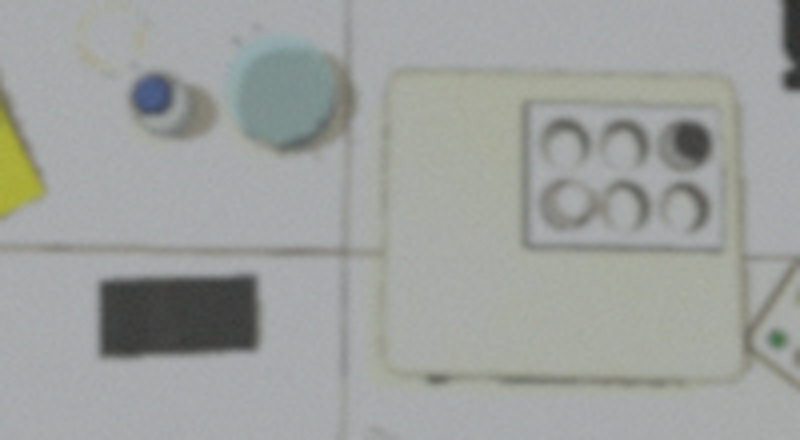

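```bash
python3 - <<'E'
from h import *
c=np.load("top0.npy",allow_pickle=True).item()
q=lambda L:[(230-.375+u/4,215-.375+v/4) for u,v in L]
w=ray(c,q([(100,283),(102,356),(258,349),(256,277)]),[.024,.024,.004,.004]); print(np.round(w,4).tolist())
d=w[2:].mean(0)-w[:2].mean(0); print("heel",w[:2].mean(0),"toe",w[2:].mean(0),np.linalg.norm(d[:2]),np.degrees(np.arctan2(d[0],-d[1])))
h=ray(c,q([(387,70),(735,75),(747,381),(384,373)]),.07)
print(np.round(h,4).tolist(), h.mean(0))
for i in range(4):
    e=h[(i+1)%4]-h[i]; print(np.linalg.norm(e),np.degrees(np.arctan2(e[1],e[0])))
b=ray(c,q([(153,93),(285,90)]),[.07,.09]);print("bottle,beaker",b)
E
```

```text
[[0.4606, 0.3636, 0.024], [0.4194, 0.3603, 0.024], [0.4242, 0.2721, 0.004], [0.4657, 0.2745, 0.004]]
heel [0.43999061 0.36196148 0.024     ] toe [0.44494158 0.27328017 0.004     ] 0.08881940541397478 3.1954354188941583
[[0.5804, 0.1981, 0.07], [0.5798, 0.0001, 0.07], [0.4116, 0.0004, 0.07], [0.4136, 0.198, 0.07]] [0.49637718 0.09914336 0.07      ]
0.198007950396308 -90.1768130868162
0.16817616809855526 179.8910143257042
0.19759295392989942 89.41587568761368
0.16677253824467259 0.03587569188535124
bottle,beaker [[0.5656318  0.33079656 0.07      ]
 [0.56533243 0.25458835 0.09      ]]
```

arm_command([
  [[0.023,0.057,0],[0,0,10],255],
  [[0.046,0.114,0],[0,0,20],255],
  [[0.069,0.171,0],[0,0,30],255],
  [[0.092,0.228,0],[0,0,40],255],
  [[0.115,0.285,0],[0,0,50],255],
])

```text
t: 0.72
eef_pos: [0.2662, -0.2159, 0.2116]
orientation: [2.62, 1.734, 0.0]
wrist_force: [0.0, 0.3, -0.1]
grip_width: 0.0404
grip_force: 0.0
```

arm_command([
  [[0.023,0.057,0],[0,0,10],255],
  [[0.046,0.114,0],[0,0,20],255],
  [[0.069,0.171,0],[0,0,23.3],255],
  [[0.092,0.228,0],[0,0,23.3],255],
  [[0.115,0.285,0],[0,0,23.3],255],
])

```text
t: 1.35
eef_pos: [0.3813, 0.0694, 0.2118]
orientation: [2.22, 2.222, 0.0]
wrist_force: [0.6, -1.0, 0.4]
grip_width: 0.0006
grip_force: 0.0
```

arm_command([
  [[0.02,0.055,0],[0,0,0],255],
  [[0.04,0.11,0],[0,0,0],255],
  [[0.047,0.113,0],[0,0,0],255],
  [[0.047,0.113,0],[0,0,0],255],
])

```text
t: 1.85
eef_pos: [0.4279, 0.1798, 0.2113]
orientation: [-2.22, -2.222, 0.002]
wrist_force: [-0.4, -0.5, -0.8]
grip_width: 0.0002
grip_force: 0.0
```

```bash
cat >> h.py <<'E'
from scipy.spatial.transform import Rotation as R
def wrist(name):
    from station import read_state,capture
    s=read_state(); c=capture("wrist"); T=np.eye(4)
    T[:3,:3]=R.from_rotvec(s["orientation"]).as_matrix(); T[:3,3]=s["eef_pos"]
    c["pose"]=T@c["mount"]; np.save(name+".npy",c,allow_pickle=True)
    cv2.imwrite(f"pics/{name}.png",c["frame"][:,:,::-1]); return s,c
E
python3 - <<'E'
from h import *
s,c=wrist("w1"); print(s["eef_pos"],s["wrist_force"],np.round(c["mount"],3).tolist(),np.round(c["pose"],3).tolist())
E
```

```text
[0.42792729 0.17980639 0.21129309] [-0.35341522 -0.4585373  -0.76180545] [[0.0, -0.95, -0.312, 0.08], [1.0, 0.0, -0.0, 0.001], [0.0, -0.312, 0.95, -0.173], [0.0, 0.0, 0.0, 1.0]] [[1.0, 0.001, -0.001, 0.429], [0.001, -0.95, -0.312, 0.26], [-0.001, 0.312, -0.95, 0.384], [0.0, 0.0, 0.0, 1.0]]
```

View pics/w1.png

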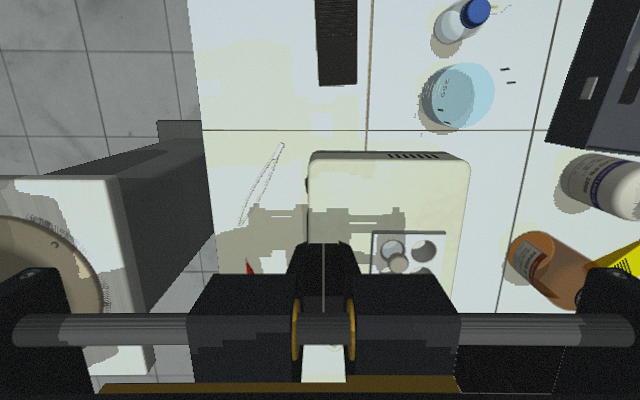

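The wrist view shows the wedge toe edge at (319–357, 85), the deck's front left corner near (310,160) and the beaker at (460,95).

```bash
python3 - <<'E'
from h import *
c=np.load("w1.npy",allow_pickle=True).item()
print(np.round(ray(c,[(319,86),(357,84),(315,0),(355,0)],[.004,.004,.02,.02]),4).tolist())
print(np.round(ray(c,[(309,161),(470,161),(308,220),(390,161)],.07),4).tolist())
print(np.round(ray(c,[(312,152),(390,152)],.012),4).tolist())
g=cv2.cvtColor(c["frame"],cv2.COLOR_RGB2GRAY)
print(g[140:170,340].tolist()); print(g[200,296:322].tolist()); print(g[190,296:322].tolist())
E
```

```text
[[0.4239, 0.271, 0.004], [0.4674, 0.2731, 0.004], [0.4204, 0.352, 0.02], [0.4608, 0.352, 0.02]]
[[0.4144, 0.1972, 0.07], [0.5781, 0.1973, 0.07], [0.4124, 0.1324, 0.07], [0.497, 0.1973, 0.07]]
[[0.4154, 0.1965, 0.012], [0.5088, 0.1966, 0.012]]
[211, 205, 208, 209, 209, 207, 207, 208, 209, 214, 151, 73, 69, 96, 95, 99, 98, 96, 104, 149, 182, 196, 206, 206, 206, 202, 205, 203, 206, 204]
[210, 212, 210, 211, 212, 210, 207, 210, 206, 207, 211, 178, 160, 186, 204, 210, 207, 206, 209, 209, 210, 209, 209, 210, 208, 209]
[211, 209, 209, 211, 211, 212, 210, 208, 210, 187, 113, 70, 145, 189, 205, 208, 210, 209, 209, 207, 209, 208, 207, 211, 210, 208]
```

arm_command([
  [[0.001,0.001,-0.05],[0,0,0],255],
  [[0.001,0.001,-0.1],[0,0,0],255],
  [[0.001,0.001,-0.13],[0,0,0],255],
  [[0.001,0.001,-0.136],[0,0,0],255],
  [[0.001,0.001,-0.136],[0,0,0],255],
])

```text
t: 2.52
eef_pos: [0.4295, 0.1806, 0.0766]
orientation: [2.222, 2.22, 0.001]
wrist_force: [-0.5, 0.2, -0.9]
grip_width: 0.0001
grip_force: 0.0
```

arm_command([
  [[0,0,-0.002],[0,0,0],255],
  [[0,0,-0.004],[0,0,0],255],
  [[0,0,-0.006],[0,0,0],255],
  [[0,0,-0.008],[0,0,0],255],
  [[0,0,-0.008],[0,0,0],255],
])

```text
t: 3.15
eef_pos: [0.4289, 0.1812, 0.0676]
orientation: [-2.221, -2.222, 0.0]
wrist_force: [0.3, 0.0, 0.3]
grip_width: 0.0008
grip_force: 0.0
```

arm_command([
  [[0,0,-0.002],[0,0,0],255],
  [[0,0,-0.004],[0,0,0],255],
  [[0,0,-0.004],[0,0,0],255],
])

```text
t: 3.52
eef_pos: [0.4289, 0.1812, 0.0635]
orientation: [-2.221, -2.222, 0.0]
wrist_force: [-0.8, -0.3, 0.7]
grip_width: 0.0002
grip_force: 0.0
```

arm_command([
  [[0,0,-0.002],[0,0,0],255],
  [[0,0,-0.003],[0,0,0],255],
  [[0,0,-0.003],[0,0,0],255],
])

```text
t: 3.9
eef_pos: [0.429, 0.1812, 0.0606]
orientation: [-2.221, -2.222, 0.0]
wrist_force: [0.0, -0.5, 0.7]
grip_width: 0.0006
grip_force: 0.0
```

arm_command([
  [[0,0,-0.001],[0,0,0],255],
  [[0,0,-0.002],[0,0,0],255],
  [[0,0,-0.002],[0,0,0],255],
])

```text
t: 4.28
eef_pos: [0.429, 0.1812, 0.0586]
orientation: [-2.221, -2.222, 0.0]
wrist_force: [0.7, -0.3, -0.1]
grip_width: 0.0002
grip_force: 0.0
```

```bash
python3 - <<'E'
from h import *
from station import *
for _ in range(4): s,c=wrist("w2"); print(s["eef_pos"],s["wrist_force"])
a=capture("scene"); np.save("s2.npy",a,allow_pickle=True); b=np.load("scene0.npy",allow_pickle=True).item()
im=np.hstack([cv2.resize(x["frame"][190:310,220:360],None,fx=2.8,fy=2.8) for x in (b,a)]); cv2.imwrite("pics/s2.png",im[:,:,::-1])
E
```

```text
[0.42897187 0.18118942 0.05864911] [ 0.67811933 -0.31246007 -0.1470519 ]
[0.42899609 0.18116977 0.05867679] [ 0.40488543 -0.24948568 -0.00295729]
[0.42901476 0.18118715 0.05871723] [-0.22985486 -0.11095436  0.53066032]
[0.42902112 0.18117151 0.05872535] [0.59020201 0.42585849 0.12727532]
```

View pics/s2.png

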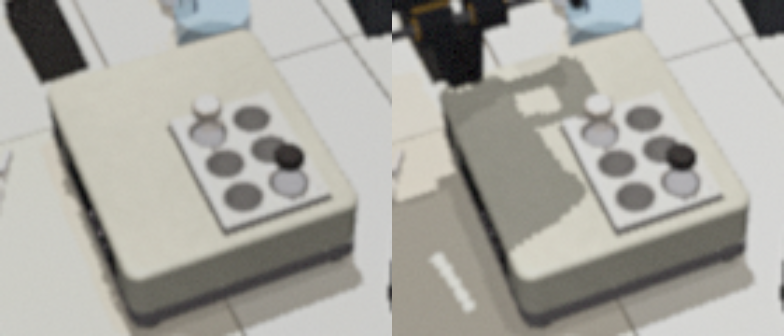

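The picture shows the fingertips meeting the deck's left edge at about (465,85) in the right half, with the heater seemingly unmoved. I'll check the geometry numerically.

```bash
python3 - <<'E'
from h import *
b=np.load("scene0.npy",allow_pickle=True).item(); a=np.load("s2.npy",allow_pickle=True).item()
q=lambda L:[(220-.3+u/2.8,190-.3+v/2.8) for u,v in L]
print(np.round(ray(b,q([(50,90),(250,35),(355,205),(135,280)]),.07),4).tolist())
K=np.array([[b["fx"],0,b["cx"]],[0,b["fy"],b["cy"]],[0,0,1]])
Ti=np.linalg.inv(a["pose"]); rv=R.from_matrix(Ti[:3,:3]).as_rotvec()
p=cv2.projectPoints(np.array([[.429,.181,.0587],[.429,.181,.1],[.4285,.181,.07],[.4115,.198,.07]]),rv,Ti[:3,3],K,b["dist_coeffs"])[0].reshape(-1,2)
print((p-[219.7,189.7])*2.8)
# heater motion between pictures
for n,(x,y,w,h) in {"deckR":(300,270,60,20),"block":(280,222,58,48)}.items():
    t=b["frame"][y:y+h,x:x+w]; r=cv2.matchTemplate(a["frame"][y-8:y+h+8,x-8:x+w+8],t,cv2.TM_CCOEFF_NORMED); print(n,np.array(cv2.minMaxLoc(r)[3])-8)
c=np.load("w2.npy",allow_pickle=True).item(); w1=np.load("w1.npy",allow_pickle=True).item()
cv2.imwrite("pics/w2.png",c["frame"][:,:,::-1])
E
```

```text
[[0.4155, 0.1921, 0.07], [0.5768, 0.1883, 0.07], [0.5738, -0.0004, 0.07], [0.4149, 0.001, 0.07]]
[[ 73.35105165 105.09794075]
 [ 67.68041103  65.22080616]
 [ 71.18627726  94.61278149]
 [ 42.57850397  86.42576521]]
deckR [0 0]
block [0 0]
```

View pics/w2.png

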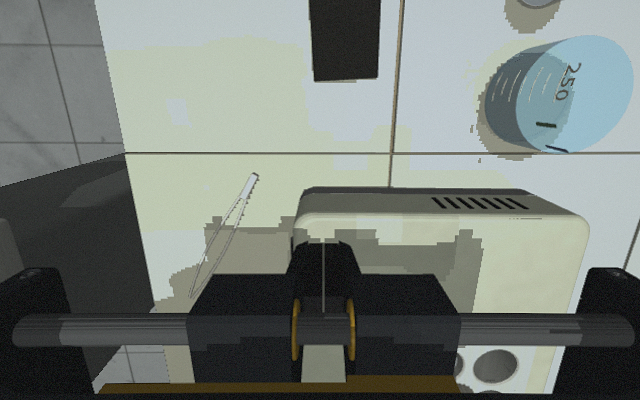

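```bash
python3 - <<'E'
from h import *
a=np.load("s2.npy",allow_pickle=True).item(); b=np.load("scene0.npy",allow_pickle=True).item()
K=np.array([[a["fx"],0,a["cx"]],[0,a["fy"],a["cy"]],[0,0,1]])
Ti=np.linalg.inv(a["pose"]); rv=R.from_matrix(Ti[:3,:3]).as_rotvec()
P=[[.429,.181,.0587],[.429,.181,.07],[.429,.181,.0777],[.429,.181,.12]]
p=cv2.projectPoints(np.array(P),rv,Ti[:3,3],K,a["dist_coeffs"])[0].reshape(-1,2)
x0,y0,s=215,165,8
im=[cv2.resize(x["frame"][y0:y0+70,x0:x0+50],None,fx=s,fy=s,interpolation=cv2.INTER_CUBIC)[:,:,::-1].copy() for x in (b,a)]
for u,v in p: cv2.circle(im[1],(int((u-x0+.5)*s),int((v-y0+.5)*s)),3,(0,0,255),-1)
cv2.imwrite("pics/s3.png",np.hstack(im))
c=np.load("w2.npy",allow_pickle=True).item()
Ti=np.linalg.inv(c["pose"]);K=np.array([[c["fx"],0,c["cx"]],[0,c["fy"],c["cy"]],[0,0,1]])
print(cv2.projectPoints(np.array(P),R.from_matrix(Ti[:3,:3]).as_rotvec(),Ti[:3,3],K,c["dist_coeffs"])[0].reshape(-1,2))
print(ray(c,[(300,216),(400,216),(575,216)],.07),ray(c,[(305,189),(510,189)],.012))
E
```

```text
[[321.47233085 235.56717603]
 [321.37745369 243.94638538]
 [321.30594857 250.26019961]
 [320.76943097 297.59965689]]
[[0.4171384  0.1981514  0.07      ]
 [0.47267076 0.1981957  0.07      ]
 [0.56869619 0.19834009 0.07      ]] [[0.41669821 0.19671212 0.012     ]
 [0.56651517 0.19677242 0.012     ]]
```

View pics/s3.png

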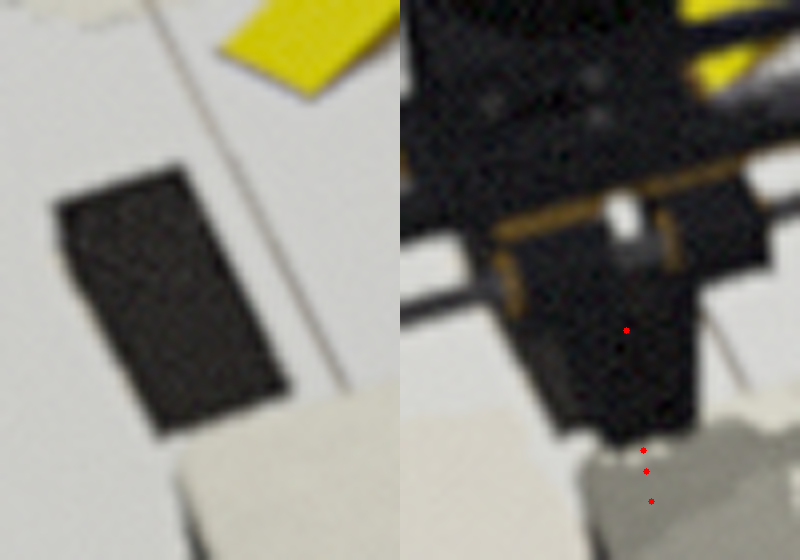

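The crop shows the fingertip still hovering just above the deck edge at about (635,440), so the true tip is higher than the TCP reading. I'll keep descending in small steps until there is force.

arm_command([
  [[0,0,-0.0015],[0,0,0],255],
  [[0,0,-0.003],[0,0,0],255],
  [[0,0,-0.003],[0,0,0],255],
])

```text
t: 4.9
eef_pos: [0.4289, 0.1812, 0.0556]
orientation: [-2.221, -2.222, 0.0]
wrist_force: [0.8, -0.3, 0.8]
grip_width: 0.0006
grip_force: 0.0
```

arm_command([
  [[0,0,-0.0015],[0,0,0],255],
  [[0,0,-0.003],[0,0,0],255],
  [[0,0,-0.003],[0,0,0],255],
])

```text
t: 5.28
eef_pos: [0.4289, 0.1812, 0.0526]
orientation: [-2.221, -2.222, 0.0]
wrist_force: [0.2, 0.5, 0.2]
grip_width: 0.0004
grip_force: 0.0
```

arm_command([
  [[0,0,-0.0015],[0,0,0],255],
  [[0,0,-0.003],[0,0,0],255],
  [[0,0,-0.003],[0,0,0],255],
])

```text
t: 5.65
eef_pos: [0.4289, 0.1812, 0.0496]
orientation: [-2.221, -2.222, 0.0]
wrist_force: [-0.5, -0.2, 0.1]
grip_width: 0.0005
grip_force: 0.0
```

arm_command([
  [[0,0,-0.0015],[0,0,0],255],
  [[0,0,-0.003],[0,0,0],255],
  [[0,0,-0.003],[0,0,0],255],
])

```text
t: 6.02
eef_pos: [0.429, 0.1812, 0.0466]
orientation: [-2.221, -2.222, 0.0]
wrist_force: [0.3, -0.2, -0.9]
grip_width: 0.0003
grip_force: 0.0
```

```bash
python3 - <<'E'
from h import *
from station import *
s,c=wrist("w3"); print(s["eef_pos"],s["wrist_force"])
a=capture("scene"); np.save("s4.npy",a,allow_pickle=True); b=np.load("scene0.npy",allow_pickle=True).item()
for n,(x,y,w,h) in {"deckR":(300,270,60,20),"block":(280,222,58,48)}.items():
    t=b["frame"][y:y+h,x:x+w]; r=cv2.matchTemplate(a["frame"][y-8:y+h+8,x-8:x+w+8],t,cv2.TM_CCOEFF_NORMED); print(n,np.array(cv2.minMaxLoc(r)[3])-8)
im=cv2.resize(a["frame"][150:290,200:360],None,fx=3.5,fy=3.5,interpolation=cv2.INTER_CUBIC)
cv2.imwrite("pics/s4.png",im[:,:,::-1])
E
```

```text
[0.4289545  0.18116876 0.04660184] [ 0.30422974 -0.2418114  -0.94023386]
deckR [0 0]
block [0 0]
```

```bash
python3 - <<'E'
from h import *
for n in ("s2","s4"):
    a=np.load(n+".npy",allow_pickle=True).item(); g=cv2.cvtColor(a["frame"],cv2.COLOR_RGB2GRAY)
    print(n,[ (u,int(np.where(g[190:240,u]<60)[0].max()+190)) for u in range(234,256,2) if (g[190:240,u]<60).any()])
    print(g[208:236,246].tolist())
    for z in (.04,.0466,.0587,.07,.08,.09):
        K=np.array([[a["fx"],0,a["cx"]],[0,a["fy"],a["cy"]],[0,0,1]]);Ti=np.linalg.inv(a["pose"])
        if n=="s2": print(z,cv2.projectPoints(np.array([[.429,.181,z]]),R.from_matrix(Ti[:3,:3]).as_rotvec(),Ti[:3,3],K,a["dist_coeffs"])[0].ravel())
    for w in ("w2","w3")[n=="s4":][:1]:
        g=cv2.cvtColor(np.load(w+".npy",allow_pickle=True).item()["frame"],cv2.COLOR_RGB2GRAY)
        print(w,[(u,int(np.where(g[220:260,u]<60)[0].min()+220)) for u in range(296,356,6)])
E
```

```text
s2 [(234, 216), (236, 217), (238, 217), (240, 238), (242, 220), (244, 219), (246, 218), (248, 218), (250, 218), (252, 200), (254, 199)]
[14, 29, 22, 22, 13, 25, 23, 22, 22, 28, 20, 66, 134, 166, 142, 128, 130, 129, 130, 130, 130, 126, 125, 128, 129, 137, 144, 145]
0.04 [246.77703457 233.41117341]
0.0466 [246.4688923  231.25001869]
0.0587 [245.89680416 227.23497884]
0.07 [245.354009   223.42227061]
0.08 [244.86663743 219.99616456]
0.09 [244.37253722 216.52013949]
w2 [(296, 246), (302, 243), (308, 244), (314, 243), (320, 243), (326, 243), (332, 243), (338, 244), (344, 243), (350, 246)]
s4 [(234, 216), (236, 217), (238, 218), (240, 238), (242, 224), (244, 224), (246, 224), (248, 223), (250, 223), (252, 221), (254, 204)]
[28, 15, 10, 7, 26, 25, 24, 17, 23, 24, 18, 21, 14, 19, 24, 19, 54, 99, 129, 132, 129, 128, 126, 128, 127, 127, 132, 137]
w3 [(296, 246), (302, 243), (308, 244), (314, 243), (320, 243), (326, 243), (332, 243), (338, 244), (344, 243), (350, 246)]
```

View pics/s4.png

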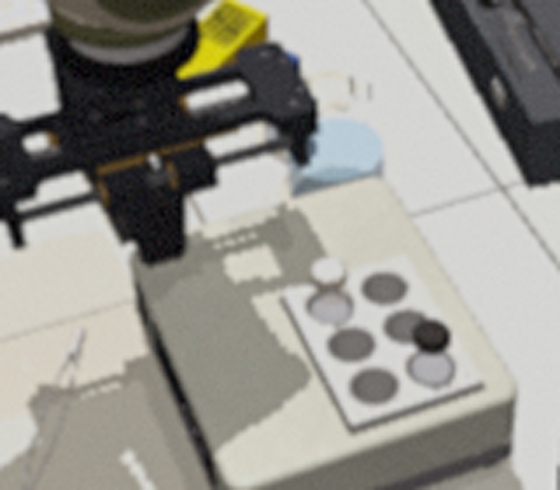

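Comparing the pictures, the visible tip sits roughly 22–26 mm above the reported TCP, and is now just above the deck at (160,255). I'll continue slowly until contact.

arm_command([
  [[0,0,-0.0015],[0,0,0],255],
  [[0,0,-0.003],[0,0,0],255],
  [[0,0,-0.003],[0,0,0],255],
])

```text
t: 6.5
eef_pos: [0.4289, 0.1812, 0.0436]
orientation: [-2.221, -2.222, 0.0]
wrist_force: [-0.1, 0.1, -0.3]
grip_width: 0.0007
grip_force: 0.0
```

arm_command([
  [[0,0,-0.0015],[0,0,0],255],
  [[0,0,-0.003],[0,0,0],255],
  [[0,0,-0.003],[0,0,0],255],
])

```text
t: 6.88
eef_pos: [0.429, 0.1812, 0.0407]
orientation: [-2.221, -2.222, -0.0]
wrist_force: [-2.1, 0.7, 2.9]
grip_width: 0.0005
grip_force: 1.4
```

arm_command([
  [[0,0,-0.001],[0,0,0],255],
  [[0,0,-0.002],[0,0,0],255],
  [[0,0,-0.002],[0,0,0],255],
])

```text
t: 7.25
eef_pos: [0.429, 0.1812, 0.0387]
orientation: [2.221, 2.222, -0.0]
wrist_force: [-2.1, 1.3, 2.1]
grip_width: 0.0002
grip_force: 1.5
```

arm_command([
  [[0,0,-0.0015],[0,0,0],255],
  [[0,0,-0.003],[0,0,0],255],
  [[0,0,-0.003],[0,0,0],255],
])

```text
t: 7.62
eef_pos: [0.4291, 0.1811, 0.0356]
orientation: [2.221, 2.222, -0.0]
wrist_force: [-1.0, 1.0, 2.8]
grip_width: 0.0005
grip_force: 1.2
```

arm_command([
  [[0,0,-0.001],[0,0,0],255],
  [[0,0,-0.002],[0,0,0],255],
  [[0,0,-0.002],[0,0,0],255],
])

```text
t: 8.0
eef_pos: [0.4289, 0.1813, 0.0343]
orientation: [-2.221, -2.222, -0.0]
wrist_force: [-5.7, 2.1, 13.0]
grip_width: 0.0002
grip_force: 6.5
```

It rocked: contact came at TCP z≈0.044 and it bottomed at ≈0.035 with 13 N, so the tip is ≈25 mm above the reported TCP. Next I lift, then go to the wedge's far (+x) side, turned 90°, to nudge it about 11 mm toward −x.

arm_command([
  [[0,0,0.004],[0,0,0],255],
  [[0,0,0.008],[0,0,0],255],
  [[0,0,0.012],[0,0,0],255],
  [[0,0,0.05],[0,0,0],255],
  [[0,0.01,0.09],[0,0,8],255],
])

```text
t: 8.62
eef_pos: [0.4287, 0.1909, 0.1246]
orientation: [-2.058, -2.373, 0.002]
wrist_force: [0.1, 0.1, -1.0]
grip_width: 0.0006
grip_force: 0.0
```

arm_command([
  [[0.01,0.03,0],[0,0,10],255],
  [[0.03,0.07,0],[0,0,20],255],
  [[0.05,0.1,0],[0,0,30],255],
  [[0.061,0.127,0],[0,0,40],255],
  [[0.061,0.127,0],[0,0,50],255],
])

```text
t: 9.25
eef_pos: [0.4901, 0.3195, 0.1232]
orientation: [-0.854, -3.023, 0.0]
wrist_force: [-0.1, -0.3, 0.5]
grip_width: 0.0007
grip_force: 0.0
```

arm_command([
  [[0,0,0],[0,0,10],255],
  [[0,0,0],[0,0,20],255],
  [[0,0,0],[0,0,30],255],
  [[0,0,-0.01],[0,0,32],255],
  [[0,0,-0.01],[0,0,32],255],
])

```text
t: 9.88
eef_pos: [0.4894, 0.3179, 0.1125]
orientation: [-0.004, -3.14, 0.001]
wrist_force: [0.1, 0.6, -0.7]
grip_width: 0.0006
grip_force: 0.0
```

```bash
python3 - <<'E'
from h import *
s,c=wrist("w5"); print(s["eef_pos"],R.from_rotvec(s["orientation"]).as_matrix().round(3).tolist(),s["wrist_force"],s["joints"].round(2))
E
```

```text
[0.4894352  0.31792543 0.11254663] [[-1.0, 0.002, -0.002], [0.002, 1.0, -0.001], [0.002, -0.001, -1.0]] [ 0.05094327  0.61277648 -0.66395626] [ 0.38  0.53  1.44  0.    1.17 -1.19]
```

View pics/w5.png

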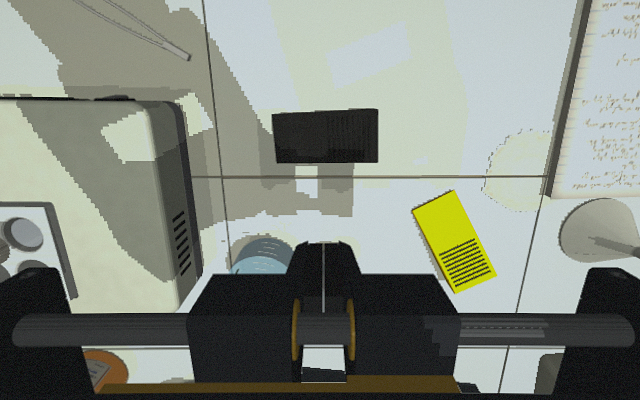

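The wrist view shows the black wedge at (272–378, 108–163), the yellow look-alike at (412–496, 190–293) and the beaker at (262,258).

```bash
python3 - <<'E'
from h import *
c=np.load("w5.npy",allow_pickle=True).item()
print("wedge",np.round(ray(c,[(274,162),(273,115),(378,109),(378,163)],[.004,.004,.024,.024]),4).tolist())
print("yellow",np.round(ray(c,[(412,211),(453,190),(496,276),(455,293)],[.004,.004,.02,.02]),4).tolist())
print("heater",np.round(ray(c,[(150,103),(183,270)],[.07,.07]),4).tolist())
E
```

```text
wedge [[0.4659, 0.272, 0.004], [0.4243, 0.2733, 0.004], [0.4188, 0.3613, 0.024], [0.4629, 0.3637, 0.024]]
yellow [[0.5139, 0.4023, 0.004], [0.4929, 0.4389, 0.004], [0.5752, 0.4844, 0.02], [0.5945, 0.4473, 0.02]]
heater [[0.4133, 0.2031, 0.07], [0.5383, 0.2071, 0.07]]
```

arm_command([
  [[-0.006,0,-0.05],[0,0,0],255],
  [[-0.006,0,-0.1],[0,0,0],255],
  [[-0.006,0,-0.12],[0,0,0],255],
  [[-0.006,0,-0.131],[0,0,0],255],
  [[-0.006,0,-0.131],[0,0,0],255],
])

```text
t: 10.55
eef_pos: [0.4841, 0.3182, -0.0173]
orientation: [-0.001, -3.141, 0.0]
wrist_force: [1.2, -0.2, 0.8]
grip_width: 0.0003
grip_force: 0.0
```

arm_command([
  [[-0.004,0,0],[0,0,0],255],
  [[-0.009,0,0],[0,0,0],255],
  [[-0.014,0,0],[0,0,0],255],
  [[-0.018,0,0],[0,0,0],255],
  [[-0.018,0,0],[0,0,0],255],
])

```text
t: 11.18
eef_pos: [0.4657, 0.3182, -0.0172]
orientation: [0.001, -3.141, 0.0]
wrist_force: [-0.3, -0.1, 0.6]
grip_width: 0.0005
grip_force: 0.0
```

```bash
python3 - <<'E'
from h import *
s,c=wrist("w6"); print(s["eef_pos"],s["wrist_force"])
g=cv2.cvtColor(c["frame"],cv2.COLOR_RGB2GRAY)
m=(g<75).astype(np.uint8); m[238:]=0
for k in cv2.findContours(m,0,1)[0]:
    if cv2.contourArea(k)>1500: print(cv2.boundingRect(k),cv2.minAreaRect(k), np.round(ray(c,cv2.boxPoints(cv2.minAreaRect(k)),.014),3).tolist())
E
```

```text
[ 0.46572075  0.31823577 -0.01717814] [-0.32816001 -0.13304014  0.64995907]
(0, 158, 83, 80) ((51.040340423583984, 189.93536376953125), (112.4395523071289, 50.31715774536133), 53.00472640991211) [[0.414, 0.169, 0.014], [0.4, 0.191, 0.014], [0.443, 0.211, 0.014], [0.459, 0.188, 0.014]]
(234, 152, 196, 86) ((331.5, 194.5), (85.0, 195.0), 90.0) [[0.41, 0.277, 0.014], [0.41, 0.365, 0.014], [0.452, 0.37, 0.014], [0.452, 0.273, 0.014]]
```

arm_command([
  [[0.005,0,0],[0,0,0],255],
  [[0.008,0,0.02],[0,0,0],255],
  [[0.008,0,0.075],[0,0,0],255],
  [[-0.01,0.03,0.1],[0,0,-10],255],
  [[-0.028,0.06,0.1],[0,0,-20],255],
])

```text
t: 11.85
eef_pos: [0.439, 0.3793, 0.085]
orientation: [0.555, 3.089, 0.004]
wrist_force: [1.0, 0.7, 0.2]
grip_width: 0.0008
grip_force: 0.0
```

arm_command([
  [[0,0.01,0],[0,0,-10],255],
  [[0,0.015,0],[0,0,-20],255],
  [[0,0.015,0],[0,0,-30],255],
  [[0,0.015,0],[0,0,-40],255],
  [[0,0.015,0],[0,0,-50],255],
])

```text
t: 12.48
eef_pos: [0.4384, 0.3932, 0.0826]
orientation: [-1.809, -2.568, 0.0]
wrist_force: [0.2, -0.0, -0.0]
grip_width: 0.0006
grip_force: 0.0
```

arm_command([
  [[0,0,0],[0,0,-10],255],
  [[0,0,0],[0,0,-20],255],
  [[0,0,0],[0,0,-20],255],
])

```text
t: 12.85
eef_pos: [0.4383, 0.3931, 0.0826]
orientation: [2.22, 2.223, -0.0]
wrist_force: [-0.2, -0.1, 0.5]
grip_width: 0.0005
grip_force: 0.0
```

```bash
python3 - <<'E'
from h import *
from station import *
s=read_state(); print(s["eef_pos"],R.from_rotvec(s["orientation"]).as_matrix().round(3).tolist(),s["joints"].round(2))
for n in ("top","scene"):
    c=capture(n); np.save(n+"7.npy",c,allow_pickle=True); g=cv2.cvtColor(c["frame"],cv2.COLOR_RGB2GRAY)
    m=(g<75).astype(np.uint8)
    K=np.array([[c["fx"],0,c["cx"]],[0,c["fy"],c["cy"]],[0,0,1]]);Ti=np.linalg.inv(c["pose"])
    p=cv2.projectPoints(np.array([[.432,.32,.014]]),R.from_matrix(Ti[:3,:3]).as_rotvec(),Ti[:3,3],K,c["dist_coeffs"])[0].ravel(); print(n,p)
    for k in cv2.findContours(m,0,1)[0]:
        if cv2.pointPolygonTest(k,p.tolist(),False)>=0: print(cv2.contourArea(k),cv2.boundingRect(k),cv2.approxPolyDP(k,2,True).reshape(-1,2).tolist()[:10])
a=capture("wrist");
E
```

```text
[0.43831379 0.39314432 0.08264643] [[-0.002, 1.0, -0.0], [1.0, 0.002, -0.0], [-0.0, -0.0, -1.0]] [ 0.53  0.58  1.46 -0.    1.11  0.53]
top [273.38493752 298.21812828]
628.5 (255, 289, 38, 18) [[255, 290], [255, 306], [292, 306], [292, 289]]
scene [231.34769862 202.09834388]
518.5 (219, 187, 28, 33) [[234, 187], [219, 191], [230, 219], [246, 215]]
```

```bash
python3 - <<'E'
from h import *
c=np.load("top7.npy",allow_pickle=True).item()
print(np.round(ray(c,[(254.6,289),(254.6,306.4),(292.6,306.4),(292.6,288.7)],[.024,.024,.004,.004]),4).tolist())
b=np.load("top0.npy",allow_pickle=True).item(); b=b["frame"]; a=c["frame"]
for n,(x,y,w,h) in {"block":(358,236,56,44),"FRcorner":(395,285,24,30)}.items():
    r=cv2.matchTemplate(cv2.resize(a[y-6:y+h+6,x-6:x+w+6],None,fx=4,fy=4,interpolation=2),cv2.resize(b[y:y+h,x:x+w],None,fx=4,fy=4,interpolation=2),cv2.TM_CCOEFF_NORMED); print(n,np.array(cv2.minMaxLoc(r)[3])/4-6)
E
```

```text
[[0.4523, 0.3632, 0.024], [0.4132, 0.3612, 0.024], [0.4138, 0.2754, 0.004], [0.4545, 0.2766, 0.004]]
block [0. 0.]
FRcorner [0. 0.]
```

arm_command([
  [[0,0,-0.03],[0,-6,0],255],
  [[0,0,-0.06],[0,-12,0],255],
  [[0,0,-0.085],[0,-12,0],255],
  [[0,0,-0.1],[0,-12,0],255],
  [[0,0,-0.1],[0,-12,0],255],
])

```text
t: 13.62
eef_pos: [0.438, 0.393, -0.0179]
orientation: [2.11, 2.112, 0.22]
wrist_force: [-0.1, 0.9, 1.1]
grip_width: 0.0002
grip_force: 0.0
```

arm_command([
  [[0,-0.01,0],[0,0,0],255],
  [[0,-0.02,0],[0,0,0],255],
  [[0,-0.03,0],[0,0,0],255],
  [[0,-0.04,0],[0,0,0],255],
  [[0,-0.05,0],[0,0,0],255],
])

```text
t: 14.25
eef_pos: [0.4381, 0.3425, -0.0171]
orientation: [2.111, 2.111, 0.222]
wrist_force: [0.7, 1.4, 1.0]
grip_width: 0.0001
grip_force: 0.4
```

```bash
python3 - <<'E'
from h import *
from station import *
s=read_state(); print(s["eef_pos"],s["wrist_force"],s["wrist_torque"],R.from_rotvec(s["orientation"]).as_matrix().round(3).tolist())
s,w=wrist("w8")
c=capture("top"); np.save("top8.npy",c,allow_pickle=True)
cv2.imwrite("pics/t8.png",np.vstack([cv2.resize(c["frame"][225:325,240:400],None,fx=4,fy=4,interpolation=2)[:200*2,:,::-1][100:400],cv2.resize(w["frame"],None,fx=.75,fy=.75)[:,:,::-1].repeat(1,0)[:300,:480] if 0 else cv2.copyMakeBorder(cv2.resize(w["frame"],(480,300)),0,0,0,160,0)[:,:,::-1]]))
E
```

```text
[ 0.43812329  0.34250532 -0.01711026] [0.70688909 1.4432009  1.04611101] [ 0.07798984 -0.01273985  0.03976569] [[-0.0, 0.978, 0.208], [1.0, 0.0, 0.0], [0.0, 0.208, -0.978]]
```

```bash
cat > toe.py <<'E'
from h import *
import sys
c=np.load(sys.argv[1],allow_pickle=True).item(); g=cv2.cvtColor(c["frame"],cv2.COLOR_RGB2GRAY)
# dark runs ending on the toe side (right = -y) along rows in top view
for r in range(286,310,2):
    row=g[r,240:335]; d=np.where(row<80)[0]
    if len(d): 
        u=240+d.max()+.5; print(r,240+d.min(),u,np.round(ray(c,[(u,r)],.004)[0,:2],4))
E
python3 toe.py top8.npy
```

```text
286 247 269.5 [0.46   0.3317]
288 247 269.5 [0.4554 0.3315]
290 247 306.5 [0.4519 0.2435]
292 244 306.5 [0.4472 0.2434]
294 244 306.5 [0.4426 0.2433]
296 256 306.5 [0.438  0.2432]
298 256 306.5 [0.4334 0.2431]
300 257 306.5 [0.4288 0.243 ]
302 257 306.5 [0.4243 0.2429]
304 258 306.5 [0.4197 0.2428]
306 259 306.5 [0.4151 0.2427]
308 259 279.5 [0.4098 0.306 ]
```

arm_command([
  [[0,-0.01,0],[0,0,0],255],
  [[0,-0.02,0],[0,0,0],255],
  [[0,-0.03,0],[0,0,0],255],
  [[0,-0.04,0],[0,0,0],255],
  [[0,-0.048,0],[0,0,0],255],
])

```text
t: 14.98
eef_pos: [0.438, 0.2944, -0.0173]
orientation: [2.111, 2.111, 0.221]
wrist_force: [-0.5, 0.9, 0.3]
grip_width: 0.0002
grip_force: 0.2
```

arm_command([
  [[0,-0.006,0],[0,0,0],255],
  [[0,-0.012,0],[0,0,0],255],
  [[0,-0.018,0],[0,0,0],255],
  [[0,-0.022,0],[0,0,0],255],
  [[0,-0.022,0],[0,0,0],255],
])

```text
t: 15.6
eef_pos: [0.438, 0.2729, -0.0173]
orientation: [2.111, 2.111, 0.222]
wrist_force: [-0.1, 0.1, -0.3]
grip_width: 0.0002
grip_force: 0.0
```

```bash
python3 - <<'E'
from station import *
import numpy as np
s=read_state(); print(s["eef_pos"],s["wrist_force"])
np.save("top9.npy",capture("top"),allow_pickle=True)
for _ in range(4): capture("top"); print(read_state()["wrist_force"])
E
python3 - <<'E'
from h import *
c=np.load("top9.npy",allow_pickle=True).item(); g=cv2.cvtColor(c["frame"],cv2.COLOR_RGB2GRAY)
for r in range(286,312,3): print(r,g[r,300:340].tolist())
b=np.load("top0.npy",allow_pickle=True).item()["frame"]; a=c["frame"]
for n,(x,y,w,h) in {"block":(358,236,56,44),"FRcorner":(395,285,24,30),"beaker":(285,220,34,36)}.items():
    r=cv2.matchTemplate(cv2.resize(a[y-6:y+h+6,x-6:x+w+6],None,fx=4,fy=4,interpolation=2),cv2.resize(b[y:y+h,x:x+w],None,fx=4,fy=4,interpolation=2),cv2.TM_CCOEFF_NORMED); print(n,np.array(cv2.minMaxLoc(r)[3])/4-6)
E
```

```text
[ 0.43804647  0.27294396 -0.01728028] [-0.11311235  0.07505446 -0.2671141 ]
[-0.03949007 -0.34273843 -0.16531302]
[-0.02382872  0.61966244 -0.31227893]
[-0.02559053  0.07681484 -0.26775369]
[-0.84005958 -0.7293903   0.22524611]
286 [67, 73, 84, 113, 146, 165, 170, 172, 170, 168, 171, 166, 159, 148, 134, 124, 119, 124, 136, 152, 165, 171, 169, 169, 163, 159, 162, 167, 171, 171, 170, 170, 170, 171, 172, 172, 171, 169, 171, 172]
289 [68, 68, 77, 85, 99, 106, 108, 109, 106, 109, 108, 107, 102, 95, 90, 85, 82, 89, 95, 101, 109, 113, 110, 111, 118, 137, 157, 167, 172, 170, 172, 171, 172, 170, 172, 172, 173, 172, 172, 170]
292 [80, 72, 71, 72, 62, 62, 56, 53, 57, 59, 57, 56, 54, 53, 57, 55, 56, 59, 59, 59, 57, 59, 57, 61, 86, 124, 153, 164, 165, 161, 161, 164, 171, 170, 171, 170, 169, 173, 172, 171]
295 [95, 84, 69, 61, 56, 63, 58, 56, 55, 57, 58, 59, 54, 52, 55, 54, 53, 53, 58, 56, 57, 59, 60, 58, 77, 98, 117, 126, 127, 129, 129, 135, 152, 164, 170, 171, 170, 170, 172, 172]
298 [113, 100, 84, 67, 62, 59, 57, 63, 58, 59, 58, 57, 55, 53, 50, 54, 58, 55, 54, 58, 57, 59, 60, 57, 69, 90, 109, 120, 125, 127, 127, 124, 129, 133, 140, 154, 162, 169, 170, 169]
301 [113, 112, 99, 80, 67, 66, 66, 67, 59, 62, 59, 61, 59, 58, 55, 51, 54, 54, 52, 53, 53, 58, 59, 56, 69, 93, 107, 120, 122, 127, 125, 127, 127, 127, 124, 126, 129, 135, 141, 151]
304 [117, 115, 109, 94, 77, 68, 68, 70, 67, 70, 65, 62, 64, 61, 58, 56, 53, 53, 53, 54, 57, 54, 54, 55, 65, 85, 108, 118, 121, 125, 127, 125, 127, 127, 126, 124, 125, 127, 127, 124]
307 [117, 118, 115, 110, 96, 75, 63, 64, 64, 69, 65, 67, 64, 62, 63, 57, 53, 60, 56, 59, 62, 63, 62, 61, 63, 69, 83, 97, 108, 112, 116, 119, 119, 121, 121, 119, 121, 118, 118, 120]
310 [116, 118, 117, 115, 106, 92, 76, 68, 66, 70, 73, 70, 68, 69, 62, 61, 57, 60, 74, 95, 116, 123, 122, 119, 115, 114, 113, 113, 115, 114, 115, 114, 117, 112, 116, 111, 103, 92, 88, 87]
block [0. 0.]
FRcorner [0. 0.]
beaker [0. 0.]
```

arm_command([
  [[0,-0.002,0],[0,0,0],255],
  [[0,-0.004,0],[0,0,0],255],
  [[0,-0.006,0],[0,0,0],255],
  [[0,-0.007,0],[0,0,0],255],
  [[0,-0.007,0],[0,0,0],255],
])

```text
t: 16.48
eef_pos: [0.438, 0.2661, -0.0173]
orientation: [2.111, 2.111, 0.222]
wrist_force: [-0.4, -0.2, 0.7]
grip_width: 0.0006
grip_force: 0.0
```

arm_command([
  [[0,-0.001,0],[0,0,0],255],
  [[0,-0.002,0],[0,0,0],255],
  [[0,-0.002,0],[0,0,0],255],
])

```text
t: 16.85
eef_pos: [0.4381, 0.2644, -0.0173]
orientation: [2.111, 2.111, 0.223]
wrist_force: [0.8, 4.7, -1.2]
grip_width: 0.0002
grip_force: 2.3
```

arm_command([
  [[0,-0.0005,0],[0,0,0],255],
  [[0,-0.0005,0],[0,0,0],255],
])

```text
t: 17.1
eef_pos: [0.4381, 0.2641, -0.0172]
orientation: [2.111, 2.111, 0.223]
wrist_force: [-0.1, 6.5, -0.8]
grip_width: 0.0003
grip_force: 3.1
```

arm_command([
  [[0,-0.0005,0],[0,0,0],255],
  [[0,-0.0005,0],[0,0,0],255],
])

```text
t: 17.35
eef_pos: [0.4381, 0.2638, -0.0172]
orientation: [2.111, 2.111, 0.224]
wrist_force: [0.1, 7.8, -1.6]
grip_width: -0.0002
grip_force: 4.0
```

arm_command([
  [[0,0.003,0],[0,0,0],255],
  [[0,0.018,0],[0,0,0],255],
  [[-0.005,0.022,0.03],[0,0,0],255],
  [[-0.005,0.022,0.09],[0,0,0],255],
  [[-0.005,0.022,0.14],[0,6,0],255],
])

```text
t: 17.98
eef_pos: [0.4315, 0.286, 0.1247]
orientation: [2.167, 2.172, 0.11]
wrist_force: [0.9, -0.1, -0.8]
grip_width: 0.0003
grip_force: 0.0
```

arm_command([
  [[0,0,0],[0,6,0],255],
  [[0,0,0],[0,6,0],255],
])

```text
t: 18.23
eef_pos: [0.4339, 0.2854, 0.1227]
orientation: [2.221, 2.22, 0.001]
wrist_force: [0.1, 0.3, -0.2]
grip_width: -0.0001
grip_force: 0.0
```

```bash
python3 - <<'E'
from h import *
from station import *
s=read_state(); print(s["eef_pos"],R.from_rotvec(s["orientation"]).as_matrix().round(3).tolist())
c=capture("top"); np.save("top10.npy",c,allow_pickle=True); d=capture("scene")
for f,C in (("top0",c),("scene0",d)):
  b=np.load(f+".npy",allow_pickle=True).item()["frame"]; a=C["frame"]
  for n,(x,y,w,h) in ({"block":(358,236,56,44),"FRcorner":(395,285,24,30)} if f=="top0" else {"deckR":(300,270,60,20),"block":(280,222,58,48)}).items():
    r=cv2.matchTemplate(cv2.resize(a[y-6:y+h+6,x-6:x+w+6],None,fx=4,fy=4,interpolation=2),cv2.resize(b[y:y+h,x:x+w],None,fx=4,fy=4,interpolation=2),cv2.TM_CCOEFF_NORMED); print(f,n,np.array(cv2.minMaxLoc(r)[3])/4-6)
g=cv2.cvtColor(c["frame"],cv2.COLOR_RGB2GRAY)
m=(g<75).astype(np.uint8); m[:,327:]=0; m[:282]=0; m[:,:285]=0
for k in cv2.findContours(m,0,1)[0]:
    if cv2.contourArea(k)>80: print(cv2.contourArea(k),cv2.boundingRect(k),cv2.approxPolyDP(k,1.5,True).reshape(-1,2).tolist())
E
```

```text
[0.43385956 0.28539788 0.12267704] [[0.001, 1.0, 0.001], [1.0, -0.001, -0.0], [-0.0, 0.001, -1.0]]
top0 block [0. 0.]
top0 FRcorner [0. 0.]
scene0 deckR [0. 0.]
scene0 block [0. 0.]
93.0 (285, 324, 9, 23) [[289, 324], [285, 325], [285, 346], [293, 342], [289, 338]]
338.0 (303, 282, 23, 31) [[303, 282], [312, 312], [316, 307], [325, 307], [324, 290], [314, 290], [309, 282]]
```

arm_command([
  [[-0.003,-0.055,0],[0,0,0],255],
  [[-0.005,-0.1,0],[0,0,0],255],
  [[-0.005,-0.104,-0.03],[0,0,0],255],
  [[-0.005,-0.104,-0.06],[0,0,0],255],
  [[-0.005,-0.104,-0.073],[0,0,0],255],
])

```text
t: 18.95
eef_pos: [0.4266, 0.1812, 0.0482]
orientation: [-2.22, -2.222, 0.003]
wrist_force: [0.4, 0.6, 0.3]
grip_width: 0.0003
grip_force: 0.0
```

arm_command([
  [[0,0,0],[0,0,0],255],
  [[0,0,-0.002],[0,0,0],255],
  [[0,0,-0.004],[0,0,0],255],
  [[0,0,-0.004],[0,0,0],255],
])

```text
t: 19.45
eef_pos: [0.4281, 0.1812, 0.046]
orientation: [2.221, 2.222, 0.001]
wrist_force: [0.2, 0.2, -0.2]
grip_width: 0.0004
grip_force: 0.0
```

arm_command([
  [[0,0,-0.001],[0,0,0],255],
  [[0,0,-0.002],[0,0,0],255],
  [[0,0,-0.002],[0,0,0],255],
])

```text
t: 19.82
eef_pos: [0.428, 0.1812, 0.0437]
orientation: [-2.221, -2.222, 0.0]
wrist_force: [-0.0, 0.6, 0.6]
grip_width: 0.0003
grip_force: 0.0
```

arm_command([
  [[0,0,-0.001],[0,0,0],255],
  [[0,0,-0.002],[0,0,0],255],
  [[0,0,-0.002],[0,0,0],255],
])

```text
t: 20.2
eef_pos: [0.4281, 0.1812, 0.0432]
orientation: [2.221, 2.222, 0.0]
wrist_force: [-7.3, -2.4, 20.3]
grip_width: 0.0004
grip_force: 10.5
```

arm_command([
  [[0,0,-0.001],[0,0,0],255],
  [[0,0,-0.001],[0,0,0],255],
])

```text
t: 20.45
eef_pos: [0.4282, 0.1813, 0.0431]
orientation: [2.22, 2.222, 0.001]
wrist_force: [-12.4, -3.7, 33.8]
grip_width: 0.0006
grip_force: 16.7
```

arm_command([
  [[0,0,0.0015],[0,0,0],255],
  [[0,0,0.0015],[0,0,0],255],
  [[0,0,0.0015],[0,0,0],255],
  [[0,0,0.0015],[0,0,0],255],
  [[0,0,0.0015],[0,0,0],255],
])

```text
t: 21.08
eef_pos: [0.4281, 0.1812, 0.0433]
orientation: [2.221, 2.222, 0.0]
wrist_force: [-5.4, -1.6, 14.1]
grip_width: -0.0
grip_force: 7.4
```

arm_command([
  [[0,0,0.002],[0,0,0],255],
  [[0,0,0.005],[0,0,0],255],
  [[0,0,0.03],[0,0,0],255],
  [[0,0,0.08],[0,0,0],255],
  [[-0.02,0,0.13],[0,0,0],255],
])

```text
t: 21.7
eef_pos: [0.4081, 0.181, 0.1736]
orientation: [-2.222, -2.221, 0.0]
wrist_force: [0.2, 0.2, 0.8]
grip_width: 0.0002
grip_force: 0.0
```

arm_command([
  [[-0.02,-0.05,0.02],[0,0,0],255],
  [[-0.04,-0.1,0.02],[0,0,0],255],
  [[-0.05,-0.15,0.02],[0,0,0],255],
  [[-0.05,-0.2,0.02],[0,0,0],255],
  [[-0.05,-0.2,0.02],[0,0,0],255],
])

```text
t: 22.32
eef_pos: [0.358, -0.0212, 0.1924]
orientation: [2.227, 2.215, -0.0]
wrist_force: [-0.8, 1.2, -0.3]
grip_width: 0.0002
grip_force: 0.0
```

```bash
python3 - <<'E'
from h import *
from station import *
print(read_state()["eef_pos"])
for n in ("top","scene"):
  a=capture(n)["frame"]; b=np.load(n+"0.npy",allow_pickle=True).item()["frame"]
  for k,(x,y,w,h) in ({"block":(358,236,56,44),"FR":(395,285,24,30),"beaker":(285,220,34,36),"bottle":(258,230,24,22),"timer":(418,280,36,36)} if n=="top" else {"deckR":(300,270,60,20),"block":(280,222,58,48),"deckFL":(235,215,40,40)}).items():
    r=cv2.matchTemplate(cv2.resize(a[y-6:y+h+6,x-6:x+w+6],None,fx=4,fy=4,interpolation=2),cv2.resize(b[y:y+h,x:x+w],None,fx=4,fy=4,interpolation=2),cv2.TM_CCOEFF_NORMED); print(n,k,np.array(cv2.minMaxLoc(r)[3])/4-6,round(r.max(),3))
  if n=="top": T=a
  else: S=a
cv2.imwrite("pics/fin.png",np.hstack([cv2.resize(x,(400,400),interpolation=2) for x in (T[210:330,300-60:420-60],S[150:300,200:350])])[:,:,::-1])
E
```

```text
[ 0.35797239 -0.02123534  0.19235438]
top block [0. 0.] 0.994
top FR [0. 0.] 0.97
top beaker [0. 0.] 0.994
top bottle [0. 0.] 0.998
top timer [0. 0.] 0.339
scene deckR [0. 0.] 0.998
scene block [0. 0.] 0.998
scene deckFL [2.25 6.  ] 0.56
```

View pics/fin.png

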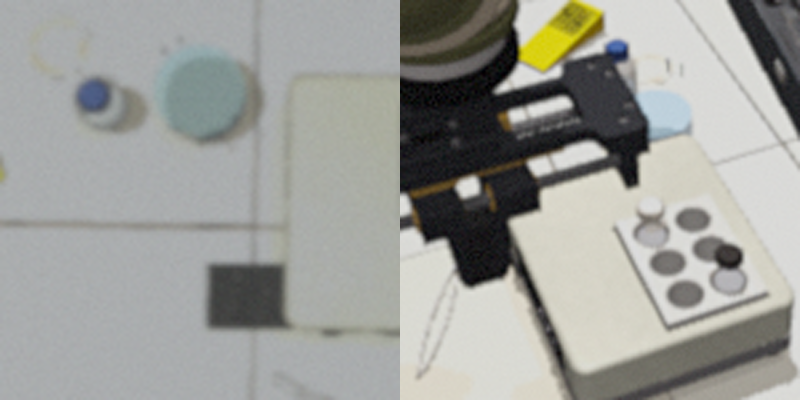

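The final picture shows the wedge under the front left corner at (245,295), with the heater level and in place and the bottle and beaker unmoved. The timer and the deck's front left corner couldn't be compared because the arm covers them in these views. I'm handing in.

```bash
python3 -c "
from station import *
print(hand_in())"
```

```text
the job is handed in; nothing more can be done
None
```

The job is handed in: I felt the corner rock, pushed the wedge in until it was snug, and the corner then held without giving at 14 N, peaking at 34 N; the heater, block, bottle and beaker matched their starting pictures, while the arm hid the timer in the last check.

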